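# Park the index plunger and back off the fixture stop

## Robot

A 6-joint arm with a two-finger parallel gripper is mounted at the origin on a cart in front of the work surface, level with it; the furniture and walls round the work are solid. World frame = base frame: x ahead of the robot, y to its left, z up, the work surface at z = 0. Lengths are in m, angles in rad, forces in N, time in s.
With the tool pointing down it reaches from about 0.375 to 0.975 m from the base axis. Payload 3.8 kg.
Tool frame: the origin (TCP) lies midway between the tips of the shut fingers; the grasp point (between the pads) lies bot.grasp_offset behind it (bot.grasp_offset is the distance from the TCP to the grasp point, in m); z points along the fingers, y is the direction in which the jaws open and shut (so a half turn about z gives the same grasp; the last joint's range is limited). The gripper opens to 85 mm and grips with 20 to 120 N. Pads are 22 mm wide; open, the fingers measure 114 mm over their backs; the gripper's body (76 mm by 85 mm) begins 54 mm behind the grasp point. The pads swing forward as they close: fully open they stand 13 mm farther back than shut.
Start: joints at [1.115, 0.264, 1.604, -0, 1.274, -0.037], TCP at [0.274, 0.617, 0.231] pointing down, gripper open.
Joint ranges: [-2.63, 2.63], [-0.94, 2.18], [0.31, 2.57], [-1.31, 4.45], [0, 2.66], [-2.55, 2.55]. Speed limits (rad/s): [2.57, 2.57, 3.14, 3.14, 3.14, 3.14].

## Interface

Orientations are given as a rotation vector (axis times angle).
In Python, from workcell import read_state, viewer, job, bot gives the robot as it stands.
- The arm moves only by the shell command python3 -m crank 'ROWS' [FORCE]. ROWS is text: rows parted by semicolons, each of 7 numbers parted by spaces: the shift along the tool's x, y, z in mm, then the turn, a rotation vector about the tool's x, y, z in rad, then the closure in counts, from 0 (fully open) to 255 (shut). A call has 1 to 20 rows; each row is the pose to reach, as a shift and turn from the pose commanded when the call began, along the tool's axes at that moment; what a row does not reach only later rows make up. A row lasts 1/8 s, in which the tool goes at most 62.5 mm and 10.7 degrees, less where a joint would pass 70% of its speed; a pose out of reach is approached as far as the arm can. A call with a gripper value outside its range is refused whole. The fingers move at their own pace and stop on an object; FORCE is the grip in N (left out, the last holds). Time passes only in rows, so rows that repeat a pose let the fingers close. It gives the time, the measured TCP pose, the force and the opening at its end, in the units of the state.
- read_state(): the state, without advancing time (a new reading comes with each control period).
- viewer.read_camera(name): name is "scene" or "top"; returns a dict with "pixels" (384x512x3 uint8, red, green, blue), "vertical_fov" (degrees; the focal length in pixels is half the picture's height over the tangent of half this angle, whatever the lens; pixels are square), "cx", "cy" (the principal point, pixels), "k1" (the pictures are not rectified: a ray, as slopes to the right and down, at radius r is drawn at 1 + k1 r^2 times it, then the intrinsics apply), "view" (4x4, takes a point from world to camera coordinates). Camera axes: x right, y up, looking along -z (the intrinsics and any distortion apply to the point x, -y, -z); pixel columns grow to the right and rows downward; lengths in m; the calibration is good to about 2 mm. A picture is of the moment at which its call begins. There is no depth.
- job.finish_job(): hands the job in, once; it reports no verdict.
The state is a dict: "time": time; "q": joint angles; "joint_vel": joint speeds; "joint_torque": joint torques, N m; "tool_pos": TCP position; "tcp_rot": TCP orientation; "wrist_force": force on the tool from outside, world axes, zero at the start; "torque": the same for the moment, N m; "width": opening from 0.0 (shut) to 1.0 (fully open).
Only numpy, scipy, OpenCV 4.12 (cv2) and the standard library are available. Lean on these libraries where they do the work, as an engineer would, in place of code of your own. Each camera call takes 0.05 s, during which the arm holds its last target.

## Task

Open the bench fixture for the next part. Pull its sprung T-handle plunger up, twist it clockwise (seen from above) until it meets the stop wall of its rest notch, and let it down into the notch so that it stays retracted by itself; then slide the upright stop plate away from the plunger until it is fully home on the rubber buffer. Work gently, forcing nothing against its stops, leave the plunger parked, let go of everything and do not disturb the loose things lying around.

Things in the scene. Friction and masses are not known exactly. Their poses are not given: they have to be found in the camera images.
- fixture: The fixture, fixed to the table: aluminium base 256 x 96 x 10 mm, a bar sliding in guides along its x axis. Origin on the underside, z up. Plunger axis at x = -75 mm, y = 0, in a bridge block 34 mm high, 76 mm wide, with a notched steel collar (47 mm diameter, at most 62 mm high) on top. At the +x end a buffer block with a rubber pad, 32 mm high, from x = 90 to 115 mm.
- pull_handle: The plunger's black T-handle, a bar 46 mm long (own x), 14 mm thick (own y), 24 mm high; origin at its centre, z up; seated it is 90 mm above the table, along the fixture's x. Under it a hub 20 mm wide, 8 mm high and a 12 mm stem. The plunger is damaged by more than 25 N between it and the collar, notch wall or pull stop (at the wall: about 0.45 N m of twist).
- cross_pin (a point): Centre of the steel cross pin through the plunger's stem, 46.5 mm below the handle's centre: 45 mm long, parallel to the handle, 5 mm thick. It sits in a slot of the collar and must rise 6.5 mm to turn freely, 12.5 mm to pass over the low lip before the rest notch. Let go short of the notch, it rests on the rim at 6.5 mm or on the lip at 12.5 mm: not parked.
- plunger_lift (a joint): Lift of the plunger, m: 0 seated with its pin in the bar; 0.010 in the rest notch; hard pull stop at 0.018. A spring pulls it down with 5 N seated, 9.5 N at the stop (and about 2 N of weight).
- plunger_turn (a joint): Turn of the handle, rad: about 0 seated, grows clockwise seen from above. The rest notch lies somewhere between 0.7 and 1.4 rad, set differently each time and not measured: first the low lip, then the notch (7 mm wide at 20 mm from the axis), then a high wall that the cross pin meets at any lift and that ends the turn.
- stop_plate: Upright aluminium plate on the bar: 12 mm thick (own x), 44 mm wide (own y), top 96 mm above the table; origin in its middle, 80 mm above the table. It slides along the fixture's +x, away from the plunger, starting 90 mm from the plunger's axis. Its foot is 32 mm high and reaches 15 mm either way along x. More than 25 N on the buffer is too much.
- stop_slide (a joint): Travel of the stop plate, m: 0 at the start, locked until the plunger is lifted 8 mm; 0.060 on the rubber buffer. Sliding takes about 3 N.
- hex_key: Bystander: steel hex key 36 x 89 x 7 mm lying loose beside the fixture; origin at its underside.
- tube: Bystander: white tube 16 x 68 x 16 mm lying loose; origin at its underside.
- bush: Bystander: cream flanged bush 44 mm diameter, 23 mm high, loose; origin at its underside.
- spacer: Bystander: cream spacer block 32 x 50 x 12 mm with two holes, loose; origin at its underside.
- tape: Bystander: roll of black tape 64 mm diameter, 19 mm high, loose; origin at its underside.

How it is judged:
On the way, in this order (a step that is already met when the one before it is completed fails the run):
1. the plunger is parked in its rest notch and let go, with the stop plate not yet slid (value of joint plunger_lift between 0.0085 and 0.0112 m and value of joint plunger_turn above 0.55 rad and contact force between the fingers and pull_handle below 0.2 N and value of joint stop_slide below 0.02 m), for 0.3 s.
2. the stop plate is home on the buffer (value of joint stop_slide above 0.058 m), for 0.2 s.
At the end, for the whole second after the job is handed in: The plunger rests by itself in its rest notch (lift 8.5 to 11.2 mm, turned more than 0.55 rad), the stop plate stands within 2 mm of full travel on the buffer, both let go and at rest (value of joint plunger_lift between 0.0085 and 0.0112 m and value of joint plunger_turn above 0.55 rad and value of joint stop_slide above 0.058 m and contact force between the fingers and pull_handle below 0.2 N and contact force between the fingers and stop_plate below 0.2 N and velocity of joint stop_slide between -0.005 and 0.005 m/s); the robot touches nothing.
It fails at once if the plunger is forced against its collar, notch wall or pull stop (more than 25 N) (contact force between pull_handle and fixture above 25 N).
It fails at once if the stop plate is rammed onto the buffer (more than 25 N) (contact force between stop_plate and fixture above 25 N).
It fails at once if a loose thing is pushed more than 20 mm (distance of any of hex_key, tube, bush, spacer, tape from where it was at the start of the episode above 0.02 m).
It also fails if it takes over 72 s, if anything falls off the work surface, if the arm or the gripper's body presses on something with over 40 N, if the wrist force passes 120 N, or if a joint passes its speed limit or range.

## Working session

There is one attempt and no reset: what is moved stays moved. The work goes in short steps, Python scripts to look and compute and a shell command to move; the robot and the scene stay as the last step left them, time stands still between calls to the robot, and variables do not carry over. Pictures are saved under pics/ and viewed, and the job is handed in when it is done.

```bash
ls; mkdir -p pics; python3 - <<'E'
from workcell import read_state, viewer, job, bot
import cv2
print(read_state(), bot.grasp_offset)
for n in("scene","top"):
    c=viewer.read_camera(n); cv2.imwrite(f"pics/{n}0.png",cv2.cvtColor(c["pixels"],cv2.COLOR_RGB2BGR))
    print({k:v for k,v in c.items() if k!="pixels"})
E
```

```text
pics
{'time': 0.0, 'q': array([ 1.11510358e+00,  2.64784093e-01,  1.60538668e+00, -8.31526479e-06,
        1.27369325e+00, -3.68627505e-02]), 'joint_vel': array([-0.00201204,  0.00091626, -0.0009053 , -0.000214  , -0.00074246,
        0.00056226]), 'joint_torque': array([-6.64057534e-04, -5.15107119e+01, -3.67321837e+01, -5.39818686e-06,
        1.27495191e-02,  1.44846950e-05]), 'tool_pos': array([0.27417418, 0.61600375, 0.22993433]), 'tcp_rot': array([-0.65298085, -3.07242215,  0.00346264]), 'wrist_force': array([-0.12400608,  0.07334982, -0.52933846]), 'torque': array([-0.0205489 , -0.04636279, -0.00181737]), 'width': 1.000318024214245} 0.0187
{'vertical_fov': 53.0781230821396, 'cx': 259.52494438255076, 'cy': 184.68471340241408, 'k1': -0.11276048170899958, 'view': array([[ 0.86840607, -0.495672  ,  0.0134224 , -0.47786293],
       [ 0.32112522,  0.58281762,  0.74645979, -0.2450575 ],
       [-0.37782203, -0.64391994,  0.66529514, -0.69083981],
       [ 0.        ,  0.        ,  0.        ,  1.        ]])}
{'vertical_fov': 43.768276594703316, 'cx': 258.596628374614, 'cy': 196.79404305172594, 'k1': -0.17797962717361918, 'view': array([[ 0.00445681, -0.99979866,  0.01956464, -0.00742707],
       [ 0.99313557,  0.00671225,  0.11677619, -0.5622379 ],
       [-0.116884  ,  0.0189099 ,  0.99296553, -0.89673171],
       [ 0.        ,  0.        ,  0.        ,  1.        ]])}
```

View pics/scene0.png

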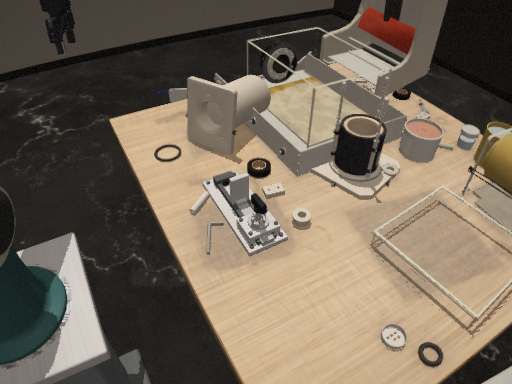

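View pics/top0.png

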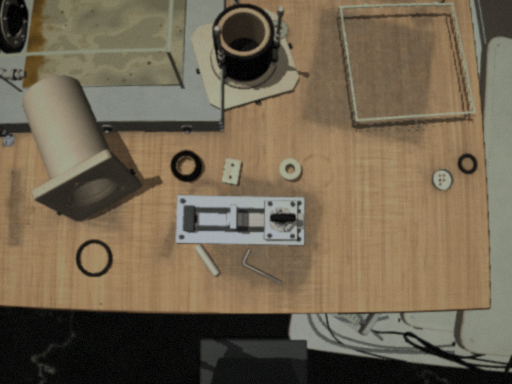

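The scene view has the fixture at about (243,212), with its handle near (259,203). In the top view the base spans (177,196) to (304,243), the handle is at (284,217) and the plate at about (233,217). I'll zoom in on both.

```bash
cat > h.py <<'E'
import numpy as np, cv2
from workcell import read_state, viewer, job, bot
def cam(n):
    c=viewer.read_camera(n); c["f"]=192/np.tan(np.radians(c["vertical_fov"]/2)); return c
def K(c): return np.array([[c["f"],0,c["cx"]],[0,c["f"],c["cy"]],[0,0,1]])
D=lambda c: np.array([c["k1"],0,0,0,0])
def ray(c,uv):
    p=cv2.undistortPoints(np.array([[uv]],float),K(c),D(c),None,None,None)[0,0] if False else cv2.undistortPoints(np.array([[uv]],float),K(c),D(c))[0,0]
    R=c["view"][:3,:3];t=c["view"][:3,3]
    return -R.T@t, R.T@np.array([p[0],-p[1],-1.])
def onz(c,uv,z):
    o,d=ray(c,uv); return o+d*(z-o[2])/d[2]
def tri(cs,uvs):
    A=np.zeros((3,3));b=np.zeros(3);rs=[ray(c,u) for c,u in zip(cs,uvs)]
    for o,d in rs:
        d=d/np.linalg.norm(d);P=np.eye(3)-np.outer(d,d);A+=P;b+=P@o
    x=np.linalg.solve(A,b)
    return x,[np.linalg.norm(np.cross(x-o,d/np.linalg.norm(d))) for o,d in rs]
def proj(c,p):
    q=c["view"][:3,:3]@np.array(p)+c["view"][:3,3]; 
    return cv2.projectPoints(np.array([[q[0],-q[1],-q[2]]]),np.zeros(3),np.zeros(3),K(c),D(c))[0][0,0]
def crop(c,x0,y0,x1,y1,s,fn):
    im=cv2.cvtColor(c["pixels"],cv2.COLOR_RGB2BGR)[y0:y1,x0:x1]
    cv2.imwrite(fn,cv2.resize(im,None,fx=s,fy=s,interpolation=cv2.INTER_CUBIC))
E
python3 - <<'E'
from h import *
crop(cam("scene"),190,150,320,260,6,"pics/s1.png")
crop(cam("top"),165,145,325,290,5,"pics/t1.png")
E
```

```text
(no output)
```

View pics/s1.png

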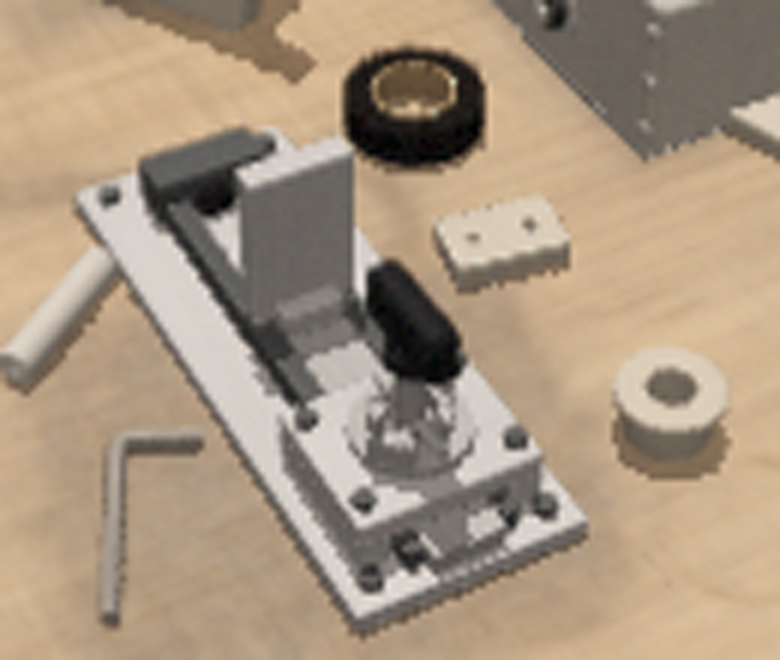

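View pics/t1.png

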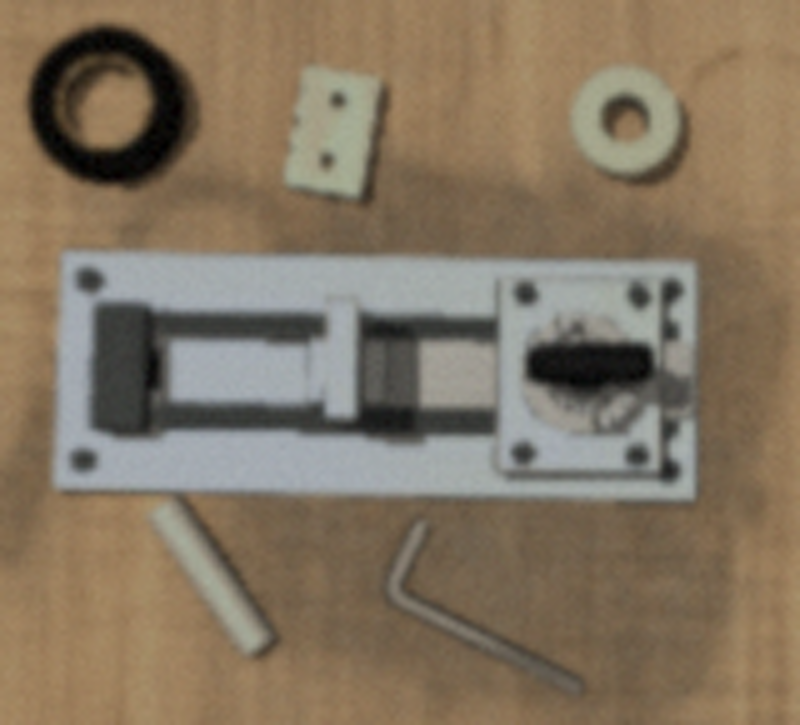

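```bash
cat > m.py <<'E'
from h import *
s=cam("scene");t=cam("top")
f=lambda x,y:((x+.5)/5-.5+165,(y+.5)/5-.5+145)
g=lambda x,y:((x+.5)/6-.5+190,(y+.5)/6-.5+150)
C=[onz(t,f(*p),.010) for p in((63,252),(697,262),(695,499),(54,490))]
print(np.round(C,4)); print([round(np.linalg.norm(C[i]-C[i-1]),4) for i in range(4)])
ce=np.mean(C,0); ax=(C[0]+C[3]-C[1]-C[2]);ax/=np.linalg.norm(ax); print("centre",ce,"yaw",np.arctan2(ax[1],ax[0])); pl=ce-.075*ax
print("plunger axis",pl)
def blob(c,x0,y0,x1,y1,th):
    m=np.zeros(c["pixels"].shape[:2],np.uint8); m[y0:y1,x0:x1]=(c["pixels"][y0:y1,x0:x1].max(2)<th)
    n,l,st,cc=cv2.connectedComponentsWithStats(m); i=1+np.argmax(st[1:,4]); 
    k=np.argwhere(l==i)[:,::-1].astype(np.float32); return cc[i],st[i],cv2.minAreaRect(k)
for th in (45,60,75):
    bs=blob(s,248,190,270,216,th); bt=blob(t,266,210,300,228,th)
    print(th,bs,bt); print(tri([s,t],[bs[0],bt[0]]))
    r=bt[2]; 
    bx=cv2.boxPoints(r); P=np.array([onz(t,p,.102) for p in bx]); print(np.round(P,4), P.mean(0))
print("plate top corners")
# scene: plate top face (240,182),(347,138),(353,150),(243,190)
for a,b in (((347,142),(343,298)),((241,184),(343,418))): print(tri([s,t],[g(*a),f(*b)]))
print("plate top mid z=.096",onz(t,f(341,358),.096))
E
python3 m.py
```

```text
[[ 0.5675  0.158   0.01  ]
 [ 0.5652 -0.0956  0.01  ]
 [ 0.4706 -0.0943  0.01  ]
 [ 0.4726  0.1595  0.01  ]]
[np.float64(0.0949), np.float64(0.2535), np.float64(0.0945), np.float64(0.2538)]
centre [0.51898011 0.0319111  0.01      ] yaw 1.562353877464711
plunger axis [ 0.51834693 -0.04308623  0.01      ]
45 (array([258.        , 204.76436782]), array([251, 194,  16,  20, 174], dtype=int32), ((257.10003662109375, 204.6999969482422), (21.36764907836914, 11.605779647827148), 49.39870071411133)) (array([282.85245902, 217.78688525]), array([271, 214,  25,  10, 183], dtype=int32), ((283.0, 218.5), (24.0, 9.0), 0.0))
(array([ 0.51780486, -0.0477796 ,  0.08696527]), [np.float64(0.0001832345309006932), np.float64(0.00018323453090071337)])
[[ 0.5071 -0.0254  0.102 ]
 [ 0.5232 -0.0254  0.102 ]
 [ 0.5235 -0.0685  0.102 ]
 [ 0.5073 -0.0685  0.102 ]] [ 0.51525231 -0.04693742  0.102     ]
60 (array([257.8647343 , 204.39613527]), array([249, 194,  18,  20, 207], dtype=int32), ((257.25, 204.75001525878906), (21.21320343017578, 12.020814895629883), 45.0)) (array([282.77941176, 217.89215686]), array([27
[... 540 characters left out ...]
rray([282.82969432, 218.1790393 ]), array([270, 213,  26,  12, 229], dtype=int32), ((282.5, 218.5), (11.0, 25.0), 90.0))
(array([ 0.51697698, -0.04762848,  0.08855563]), [np.float64(0.00018941594840740541), np.float64(0.0001894159484075257)])
[[ 0.525  -0.0236  0.102 ]
 [ 0.5253 -0.0685  0.102 ]
 [ 0.5055 -0.0685  0.102 ]
 [ 0.5053 -0.0236  0.102 ]] [ 0.51525091 -0.04604099  0.102     ]
plate top corners
(array([0.54144312, 0.04260381, 0.09626302]), [np.float64(0.0004437986964702376), np.float64(0.0004437986964702866)])
(array([0.497755  , 0.04243131, 0.09407791]), [np.float64(6.967970377435274e-06), np.float64(6.9679703774965956e-06)])
plate top mid z=.096 [0.51930615 0.04329417 0.096     ]
```

```bash
cat > go.py <<'E'
import sys
from h import *
from scipy.spatial.transform import Rotation as R
# target xyz, tool y azimuth
def go(p,az):
    st=read_state();Rc=R.from_rotvec(st["tcp_rot"])
    y=np.array([np.cos(az),np.sin(az),0]);z=np.array([0,0,-1.]);x=np.cross(y,z)
    Rt=R.from_matrix(np.c_[x,y,z])
    print("shift mm",np.round(Rc.inv().apply(np.array(p)-st["tool_pos"])*1000,1),"rot",np.round((Rc.inv()*Rt).as_rotvec(),4))
a=list(map(float,sys.argv[1:])); go(a[:3],a[3])
st=read_state(); print(st["tool_pos"],st["q"],st["wrist_force"],st["torque"])
E
python3 go.py .5177 -.047 .16 -0.0085
```

```text
shift mm [-492.1 -507.1   71.2] rot [-7.0000e-04  4.0000e-04  1.1605e+00]
[0.27437596 0.61643983 0.23081059] [ 1.11509965e+00  2.64220942e-01  1.60446726e+00  3.18909071e-05
  1.27371008e+00 -3.69231337e-02] [-0.16028907  0.09926429  0.72705475] [-0.03653796 -0.02415553 -0.02599733]
```

```bash
python3 -m crank '-45 -46 0 0 0 0.11 0; -90 -92 0 0 0 0.22 0; -135 -138 0 0 0 0.33 0; -180 -184 10 0 0 0.44 0; -225 -230 20 0 0 0.55 0; -270 -276 30 0 0 0.66 0; -315 -322 40 0 0 0.77 0; -360 -368 50 0 0 0.88 0; -405 -414 55 0 0 0.99 0; -450 -460 60 0 0 1.08 0; -480 -493 66 0 0 1.14 0; -492 -507 71 0 0 1.16 0; -492 -507 71 0 0 1.16 0; -492 -507 71 0 0 1.16 0' 28; python3 go.py .5177 -.047 .0805 -0.0085; python3 - <<'E'
from h import *
crop(cam("scene"),190,110,320,250,5,"pics/s2.png")
crop(cam("top"),165,145,325,290,5,"pics/t2.png")
E
```

```text
time: 2.05
tool_pos: [0.5175, -0.046, 0.1603]
tcp_rot: [-2.23, -2.212, -0.0]
wrist_force: [-0.2, 0.6, -0.2]
width: 0.996
shift mm [-1.   0.2 79.8] rot [-0.0004 -0.0005  0.0007]
[ 0.51750633 -0.04603088  0.1603129 ] [-1.36969660e-01  2.70827195e-02  2.00960622e+00  5.19687907e-04
  1.10532372e+00 -1.29358710e-01] [-0.2385061   0.64562574 -0.23643158] [-0.01463537  0.00896876 -0.01679379]
```

View pics/s2.png

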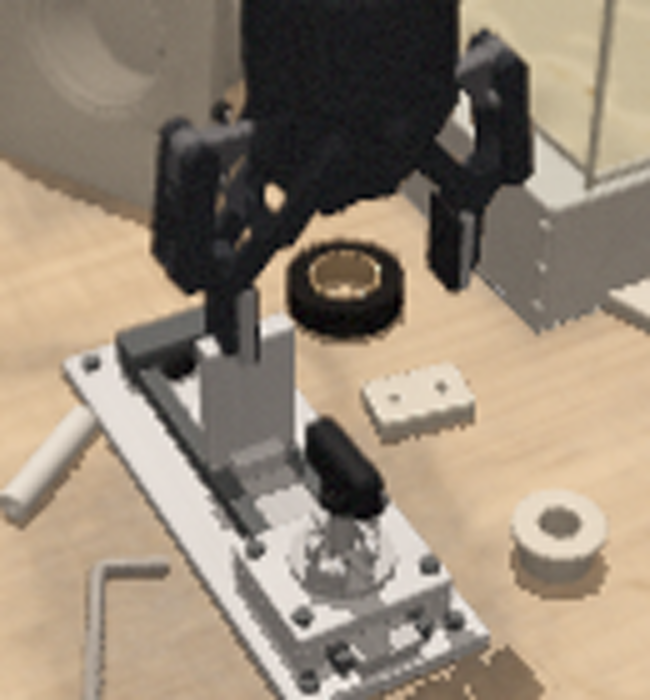

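View pics/t2.png

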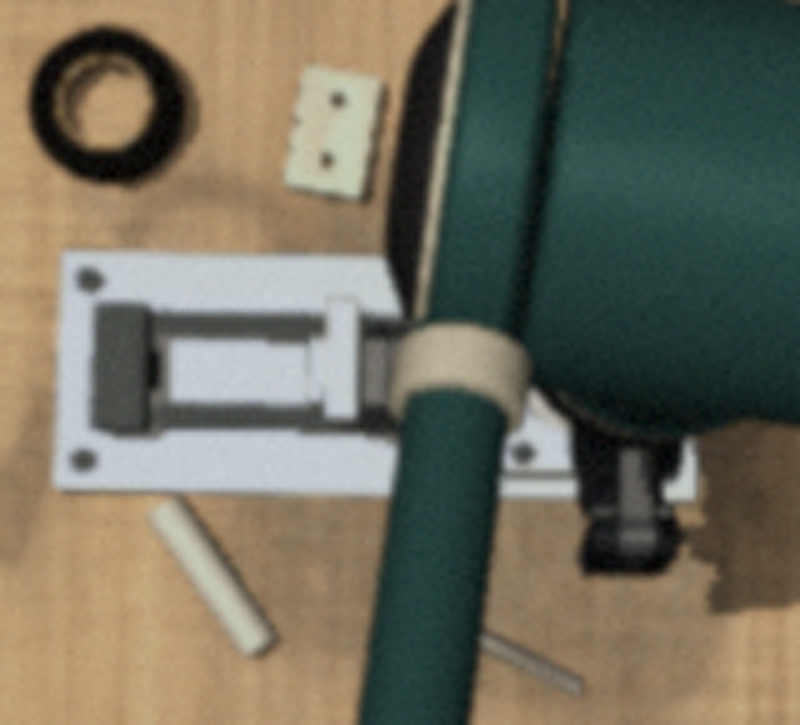

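Open fingers are above the handle: the scene crop shows the left pad at (245,325), the right at (455,250), and the handle at (345,465) between and below. Nothing is in the way, so I'll descend.

```bash
python3 -m crank '-0.5 0 20 0 0 0 0; -0.5 0 40 0 0 0 0; -0.5 0 60 0 0 0 0; -0.5 0 70 0 0 0 0; -0.5 0 76 0 0 0 0; -0.5 0 79 0 0 0 0; -0.5 0 79 0 0 0 0;-0.5 0 79 0 0 0 0' 20; python3 go.py .5177 -.047 .0805 -0.0085;python3 - <<'E'
from h import *
crop(cam("scene"),190,130,320,250,5,"pics/s3.png")
E
```

```text
time: 3.15
tool_pos: [0.5183, -0.0472, 0.0819]
tcp_rot: [2.23, 2.212, 0.001]
wrist_force: [0.1, 0.4, 0.3]
width: 0.998
shift mm [ 0.2 -0.6  1.4] rot [0.0011 0.0002 0.0004]
[ 0.51829198 -0.04721528  0.08187113] [-1.38693068e-01  1.17237229e-01  2.07484872e+00 -3.05331018e-05
  9.48425095e-01 -1.30614774e-01] [0.11801282 0.4038239  0.34409161] [-0.04344135 -0.01158381  0.0587656 ]
```

View pics/s3.png

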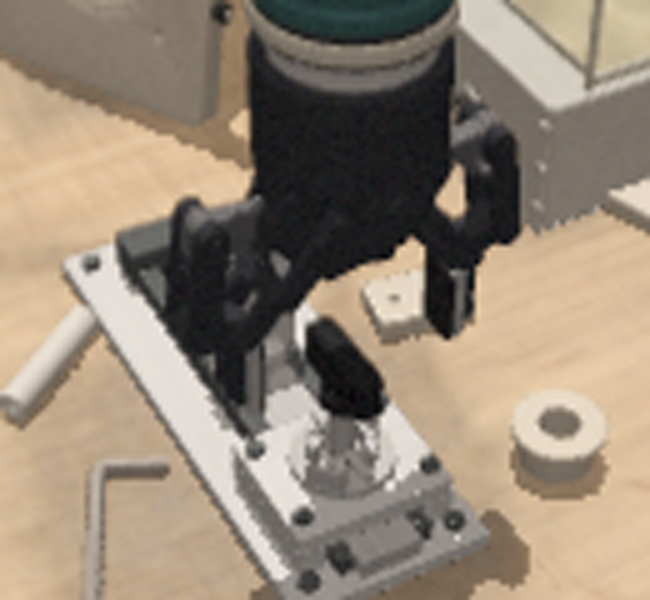

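The handle at crop (345,365) sits centred between the open pads at (250,380) and (455,300). Next I close gently.

```bash
python3 -m crank '0 0 0.5 0 0 0 120; 0 0 0.5 0 0 0 170; 0 0 0.5 0 0 0 190;0 0 0.5 0 0 0 200;0 0 0.5 0 0 0 210;0 0 0.5 0 0 0 220;0 0 0.5 0 0 0 230;0 0 0.5 0 0 0 230;0 0 0.5 0 0 0 230' 28; python3 go.py .5177 -.047 .0805 -0.0085
```

```text
time: 4.32
tool_pos: [0.5183, -0.0473, 0.081]
tcp_rot: [2.23, 2.212, 0.001]
wrist_force: [2.6, -1.5, -0.4]
width: 0.155
shift mm [ 0.3 -0.6  0.5] rot [0.0011 0.0003 0.0005]
[ 0.51831952 -0.04727106  0.08100996] [-1.38723769e-01  1.18396475e-01  2.07541260e+00 -1.56291820e-04
  9.46657818e-01 -1.30616839e-01] [ 2.6121995  -1.54701229 -0.44761907] [-0.29864433 -0.49262298 -0.03337258]
```

```bash
python3 -m crank '0 0.3 -2 0 0 0 255; 0 0.3 -4 0 0 0 255; 0 0.3 -6 0 0 0 255; 0 0.3 -8 0 0 0 255; 0 0.3 -8 0 0 0 255' 28; python3 go.py .5177 -.047 .0805 -0.0085;python3 -m crank '0 0 -2 0 0 0 255; 0 0 -4 0 0 0 255; 0 0 -6 0 0 0 255; 0 0 -6 0 0 0 255'; python3 - <<'E'
from h import *
crop(cam("scene"),190,130,320,250,5,"pics/s4.png")
E
```

```text
time: 4.95
tool_pos: [0.5183, -0.0473, 0.0879]
tcp_rot: [2.23, 2.212, 0.0]
wrist_force: [5.2, -1.7, -8.7]
width: 0.154
shift mm [ 0.3 -0.6  7.4] rot [0.0006 0.0003 0.0004]
[ 0.51826282 -0.04726545  0.08785442] [-1.38669205e-01  1.09767054e-01  2.07029383e+00 -2.62244532e-04
  9.60924072e-01 -1.30463049e-01] [ 5.23834647 -1.70408105 -8.71455985] [-0.41933565 -1.02758697 -0.01484488]
time: 5.45
tool_pos: [0.5182, -0.0473, 0.0936]
tcp_rot: [2.23, 2.212, 0.0]
wrist_force: [6.1, -1.8, -9.3]
width: 0.157
```

View pics/s4.png

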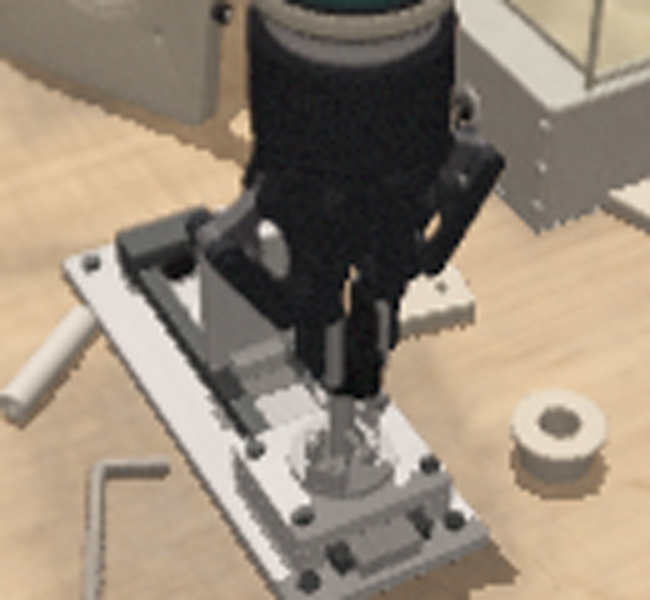

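```bash
python3 -m crank '0 0.4 -1 0 0 0 255; 0 0.8 -2 0 0 0 255;0 0.8 -2 0 0 0 255'; python3 go.py .5177 -.047 .0805 -0.0085
```

```text
time: 5.88
tool_pos: [0.5182, -0.0473, 0.095]
tcp_rot: [-2.23, -2.212, 0.002]
wrist_force: [5.3, -2.4, -9.9]
width: 0.158
shift mm [ 0.3 -0.5 14.5] rot [-0.0013  0.0002  0.0006]
[ 0.51821798 -0.04726272  0.09504105] [-1.38549110e-01  1.01794915e-01  2.06376506e+00 -4.88026749e-04
  9.77292079e-01 -1.30329972e-01] [ 5.30868623 -2.37525938 -9.85095954] [-0.43091532 -0.93589114 -0.02328089]
```

```bash
python3 -m crank '0 0.5 0 0 0 0 255; 0 1 0 0 0 0 255;0 1 0 0 0 0 255;0 1 0 0 0 0 255'; python3 go.py .5177 -.047 .0805 -0.0085
```

```text
time: 6.38
tool_pos: [0.5183, -0.0472, 0.0957]
tcp_rot: [-2.229, -2.211, 0.004]
wrist_force: [0.7, -4.2, -11.0]
width: 0.152
shift mm [ 0.2 -0.6 15.2] rot [-0.0034  0.0002  0.0007]
[ 0.51832548 -0.0472261   0.09568009] [-1.38325392e-01  1.02502049e-01  2.06161840e+00 -7.12511344e-04
  9.80776791e-01 -1.30098117e-01] [  0.71687759  -4.1630358  -10.9988347 ] [-0.67135786 -0.16047223  0.06994428]
```

```bash
python3 -m crank '-0.6 0 0 0 0 0.05 255; -0.6 0 0 0 0 0.1 255;-0.6 0 0 0 0 0.15 255; -0.6 0 0 0 0 0.2 255; -0.6 0 0 0 0 0.25 255; -0.6 0 0 0 0 0.3 255;-0.6 0 0 0 0 0.3 255'; python3 go.py .5177 -.047 .0805 -0.0085
```

```text
time: 7.25
tool_pos: [0.5176, -0.0471, 0.0957]
tcp_rot: [-2.532, -1.853, 0.005]
wrist_force: [-3.4, -1.2, -10.2]
width: 0.153
shift mm [ 0.2  0.1 15.2] rot [-0.0049 -0.0003 -0.299 ]
[ 0.51759499 -0.04714042  0.09566757] [-1.39009737e-01  1.02130945e-01  2.06206226e+00  4.61811506e-04
  9.82257636e-01  1.68232444e-01] [ -3.40425421  -1.21918522 -10.24126644] [-0.12993602  0.36977382  0.01349576]
```

```bash
python3 -m crank '0 -0.5 0 0 0 0.05 255; 0 -0.5 0 0 0 0.1 255;0 -0.5 0 0 0 0.15 255; 0 -0.5 0 0 0 0.2 255; 0 -0.5 0 0 0 0.25 255; 0 -0.5 0 0 0 0.3 255;0 -0.5 0 0 0 0.3 255;0 -0.5 0 0 0 0.3 255'; python3 go.py .5177 -.047 .0805 -0.0085
```

```text
time: 8.25
tool_pos: [0.5169, -0.0468, 0.0956]
tcp_rot: [-2.78, -1.455, 0.006]
wrist_force: [-5.4, 0.6, -10.1]
width: 0.159
shift mm [ 0.3  0.8 15.1] rot [-5.500e-03  3.000e-04 -5.981e-01]
[ 0.51692344 -0.04683885  0.09558244] [-1.38774047e-01  1.01295049e-01  2.06317470e+00  7.50133407e-04
  9.82519784e-01  4.67434947e-01] [ -5.4286389    0.60040062 -10.12138043] [0.0979258  0.87431924 0.01601785]
```

```bash
python3 -m crank '0 -0.5 0 0 0 0 255; 0 -1.2 0 0 0 0 255;0 -1.2 0 0 0 0 255'; python3 go.py .5177 -.047 .0805 -0.0085;  python3 -m crank '0 -0.15 0 0 0 0.04 255; 0 -0.3 0 0 0 0.08 255;0 -0.3 0 0 0 0.08 255'; python3 go.py .5177 -.047 .0805 -0.0085
```

```text
time: 8.62
tool_pos: [0.5169, -0.0468, 0.0961]
tcp_rot: [-2.782, -1.455, 0.004]
wrist_force: [-5.4, -0.1, -10.5]
width: 0.158
shift mm [ 0.3  0.8 15.5] rot [-0.003   0.0008 -0.5985]
[ 0.51694786 -0.04681441  0.09605196] [-1.38107441e-01  9.92934652e-02  2.06438601e+00 -3.49715412e-04
  9.80991732e-01  4.69124364e-01] [ -5.39476694  -0.08920731 -10.49538503] [-0.15879593  0.82958175  0.0076188 ]
time: 9.0
tool_pos: [0.5168, -0.0467, 0.0961]
tcp_rot: [-2.839, -1.342, 0.004]
wrist_force: [-4.3, -0.7, -10.3]
width: 0.155
shift mm [ 0.4  1.  15.6] rot [-0.0029  0.0009 -0.6789]
[ 0.51675154 -0.04666645  0.09607487] [-1.37869770e-01  9.88364422e-02  2.06484337e+00 -3.62359066e-04
  9.80922272e-01  5.49730134e-01] [ -4.29724051  -0.66359945 -10.3012452 ] [-0.21727626  0.81851914 -0.06783885]
```

```bash
python3 -m crank '0 -0.3 0 0 0 0.03 255; 0 -0.4 0 0 0 0.06 255;0 -0.5 0 0 0 0.06 255'; python3 go.py .5177 -.047 .0805 -0.0085 | tail -1;  python3 -m crank '0 -0.15 0 0 0 0.03 255; 0 -0.3 0 0 0 0.06 255;0 -0.3 0 0 0 0.06 255'; python3 go.py .5177 -.047 .0805 -0.0085|tail -1
```

```text
time: 9.38
tool_pos: [0.5167, -0.0466, 0.0962]
tcp_rot: [-2.878, -1.257, 0.004]
wrist_force: [-4.8, -1.7, -10.7]
width: 0.157
  9.80460004e-01  6.10180687e-01] [ -4.82807978  -1.67561093 -10.65834338] [-0.36641585  0.75208846 -0.02161238]
time: 9.75
tool_pos: [0.5166, -0.0465, 0.0963]
tcp_rot: [-2.915, -1.17, 0.003]
wrist_force: [-3.8, -1.6, -11.7]
width: 0.16
  9.80283778e-01  6.70476694e-01] [ -3.82276471  -1.57689822 -11.72149342] [-0.30774206  0.77474078  0.04074281]
```

```bash
for i in 1; do python3 -m crank '0 -0.1 0 0 0 0.03 255; 0 -0.2 0 0 0 0.06 255;0 -0.2 0 0 0 0.06 255'; python3 go.py .5177 -.047 .0805 -0.0085 | tail -1; done;  python3 -m crank '0 -0.1 0.3 0 0 0.03 255; 0 -0.2 0.5 0 0 0.06 255;0 -0.2 0.5 0 0 0.06 255'; python3 go.py .5177 -.047 .0805 -0.0085|tail -1
```

```text
time: 10.12
tool_pos: [0.5164, -0.0463, 0.0963]
tcp_rot: [-2.949, -1.082, 0.003]
wrist_force: [-5.0, -1.8, -11.7]
width: 0.159
  9.80227414e-01  7.30822443e-01] [ -4.99518324  -1.82164964 -11.6722781 ] [-0.31726205  0.76557412 -0.02618008]
time: 10.5
tool_pos: [0.5163, -0.0462, 0.096]
tcp_rot: [-2.98, -0.994, 0.003]
wrist_force: [-5.8, -2.3, -9.4]
width: 0.159
  9.79659863e-01  7.90828909e-01] [-5.7824515  -2.33154281 -9.41186476] [-0.33409265  0.9047836   0.09951294]
```

```bash
python3 -m crank '0 -0.2 0 0 0 0.015 255;0 -0.3 0 0 0 0.03 255;0 -0.3 0 0 0 0.03 255'; python3 go.py .5177 -.047 .0805 -0.0085 | tail -1
```

```text
time: 10.88
tool_pos: [0.5163, -0.0462, 0.0961]
tcp_rot: [2.994, 0.95, -0.003]
wrist_force: [-5.5, -2.6, -9.9]
width: 0.157
  9.79357196e-01  8.20658667e-01] [-5.50519069 -2.56484924 -9.86290155] [-0.38209457  0.82914519  0.26816591]
```

```bash
python3 -m crank '0 -0.1 0 0 0 0 255;0 -0.3 0 0 0 0 255'; python3 go.py .5177 -.047 .0805 -0.0085 | tail -1;python3 go.py .5177 -.047 .0805 -0.0085 | tail -1
```

```text
time: 11.12
tool_pos: [0.5163, -0.0461, 0.0962]
tcp_rot: [2.993, 0.95, -0.003]
wrist_force: [-3.6, -4.0, -10.6]
width: 0.159
  9.78964156e-01  8.20976945e-01] [ -3.62458812  -4.04268638 -10.57689178] [-0.57664925  0.66954356  0.33629763]
  9.78964156e-01  8.20976945e-01] [ -3.62458812  -4.04268638 -10.57689178] [-0.57664925  0.66954356  0.33629763]
```

The yaw torque rose from about 0 to 0.3 N·m at a tool turn of about 0.95, so the pin has met the notch wall. I'll back off slightly and lower.

```bash
python3 -m crank '0 0.1 0 0 0 -0.03 255;0 0.1 0 0 0 -0.06 255;0 0.1 0 0 0 -0.06 255'; python3 go.py .5177 -.047 .0805 -0.0085 | tail -1; python3 -m crank '0 0 1 0 0 0 255;0 0 2 0 0 0 255;0 0 3 0 0 0 255;0 0 3 0 0 0 255'; python3 go.py .5177 -.047 .0805 -0.0085|tail -1
```

```text
time: 11.5
tool_pos: [0.5164, -0.0463, 0.0961]
tcp_rot: [2.964, 1.039, -0.003]
wrist_force: [-4.4, -3.8, -10.6]
width: 0.158
  9.78886261e-01  7.61218231e-01] [ -4.44472691  -3.84581508 -10.64809159] [-0.59552011  0.69132598  0.06834995]
time: 12.0
tool_pos: [0.5164, -0.0463, 0.0931]
tcp_rot: [2.964, 1.038, -0.003]
wrist_force: [-4.3, -3.4, -10.8]
width: 0.156
  9.72914464e-01  7.61424565e-01] [ -4.25046439  -3.37141317 -10.77566136] [-0.58279087  0.69032033  0.01690238]
```

```bash
python3 -m crank '0 0 0.5 0 0 0 255;0 0 1 0 0 0 255;0 0 1 0 0 0 255'; python3 go.py .5177 -.047 .0805 -0.0085 | tail -1; python3 -m crank '0 0 0.5 0 0 0 255;0 0 1 0 0 0 255;0 0 1 0 0 0 255'; python3 go.py .5177 -.047 .0805 -0.0085|tail -1
```

```text
time: 12.38
tool_pos: [0.5164, -0.0462, 0.0922]
tcp_rot: [2.964, 1.038, -0.003]
wrist_force: [-4.4, -3.6, -11.2]
width: 0.162
  9.71114393e-01  7.61456171e-01] [ -4.3925681   -3.57031608 -11.22639684] [-0.5970088   0.75741661 -0.03272541]
time: 12.75
tool_pos: [0.5164, -0.0463, 0.0913]
tcp_rot: [2.964, 1.038, -0.003]
wrist_force: [-5.8, -2.6, -9.1]
width: 0.156
  9.69123740e-01  7.61497294e-01] [-5.78352042 -2.62918542 -9.06743601] [-0.60827508  0.78618026 -0.0437708 ]
```

```bash
python3 -m crank '0 0 0.5 0 0 0 255;0 0 1 0 0 0 255;0 0 1 0 0 0 255'; python3 go.py .5177 -.047 .0805 -0.0085 | tail -1; python3 - <<'E'
from h import *
crop(cam("scene"),215,150,295,230,8,"pics/s5.png")
E
```

```text
time: 13.12
tool_pos: [0.5164, -0.0463, 0.0908]
tcp_rot: [2.964, 1.039, -0.003]
wrist_force: [-6.9, -3.2, -6.1]
width: 0.16
  9.68492734e-01  7.61447113e-01] [-6.9257277  -3.16215889 -6.07275181] [-0.55370849  1.07403924  0.07634689]
```

View pics/s5.png

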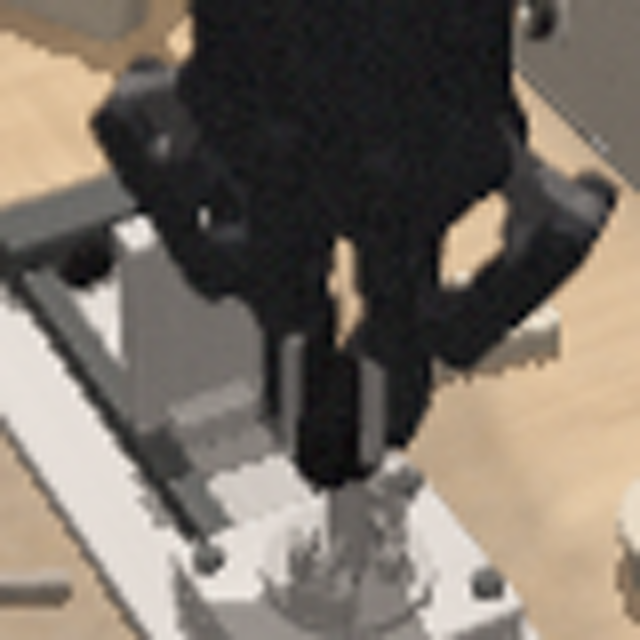

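```bash
python3 -m crank '0 -0.3 0.5 0 0 0 255;0 -0.6 1 0 0 0 255;0 -0.6 1 0 0 0 255'; python3 go.py .5177 -.047 .0805 -0.0085 | tail -1
```

```text
time: 13.55
tool_pos: [0.5164, -0.0462, 0.0907]
tcp_rot: [2.963, 1.038, -0.002]
wrist_force: [-7.7, -4.3, -1.0]
width: 0.154
[ 0.51644109 -0.04622705  0.09069704] [-0.13586054  0.10333175  2.07136414 -0.0026295   0.96726722  0.76230146] [-7.66081736 -4.31006852 -0.97497262] [-0.73399705  1.30845919  0.01462795]
```

```bash
python3 -m crank '0 0 0 0 0 0 215;0 0 0 0 0 0 200;0 0 0 0 0 0 150;0 0 0 0 0 0 80;0 0 0 0 0 0 0;0 0 0 0 0 0 0;0 0 0 0 0 0 0;0 0 0 0 0 0 0'; python3 go.py .5177 -.047 .0805 -0.0085 | tail -1;  python3 -m crank '0 0 -10 0 0 0 0;0 0 -30 0 0 0 0;0 0 -60 0 0 0 0;0 0 -90 0 0 0 0;0 0 -110 0 0 0 0;0 0 -110 0 0 0 0;0 0 -110 0 0 0 0'; python3 - <<'E'
from h import *
crop(cam("scene"),190,150,320,260,6,"pics/s6.png")
crop(cam("top"),165,145,325,290,5,"pics/t6.png")
E
```

```text
time: 14.55
tool_pos: [0.5166, -0.045, 0.0892]
tcp_rot: [-2.965, -1.037, 0.0]
wrist_force: [0.6, 0.2, -0.2]
width: 1.0
  9.63986631e-01  7.63056138e-01] [ 0.64352772  0.23380795 -0.15631797] [-0.02062584  0.02794081  0.02443715]
time: 15.42
tool_pos: [0.5162, -0.045, 0.1987]
tcp_rot: [-2.965, -1.037, 0.001]
wrist_force: [0.6, 0.4, 0.3]
width: 1.0
```

View pics/s6.png

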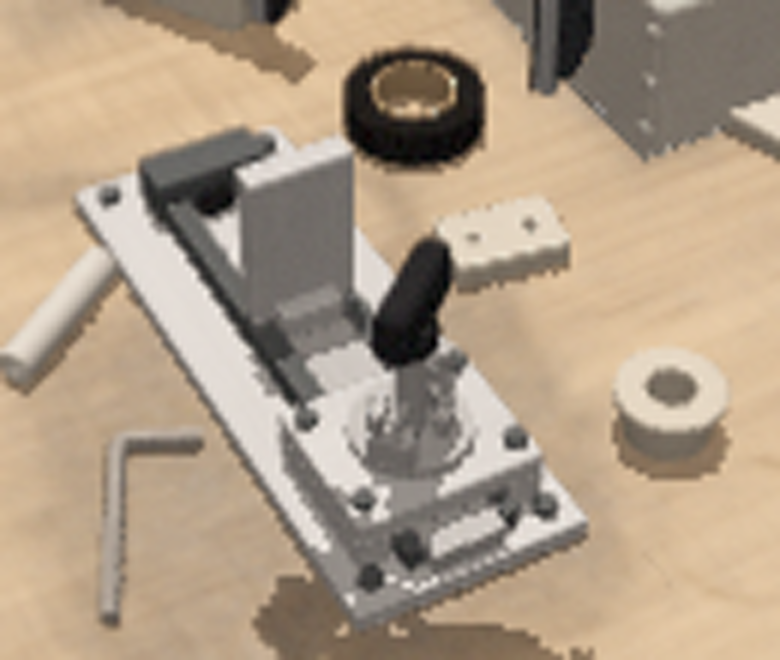

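View pics/t6.png

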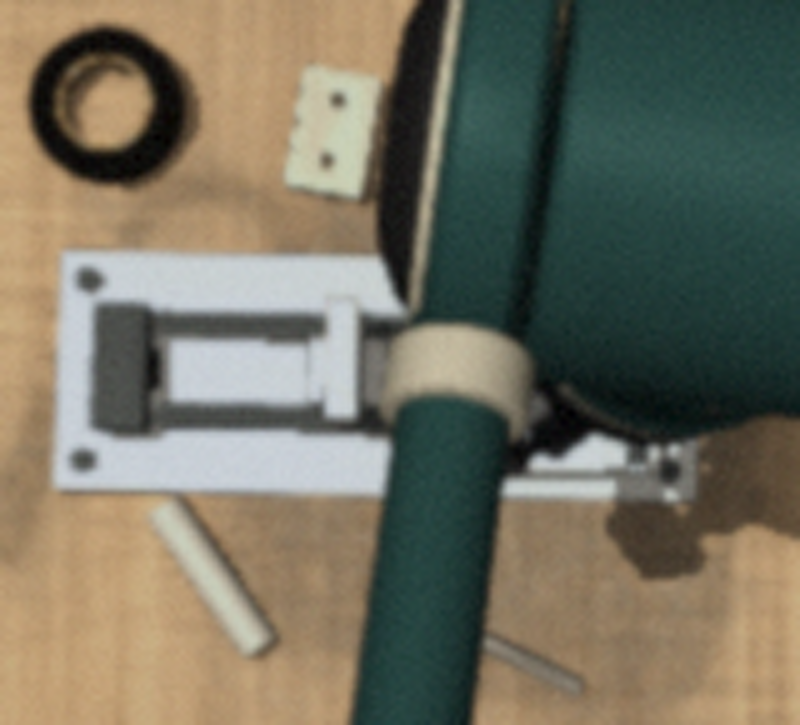

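The scene crop shows the handle turned, now spanning roughly (435,240) to (400,350), standing by itself and higher than before. The bystanders haven't moved. I'll measure its height against the seated view.

```bash
python3 - <<'E'
from h import *
s=cam("scene")
im0=cv2.cvtColor(cv2.imread("pics/scene0.png"),cv2.COLOR_BGR2RGB)
def blob(px):
    m=np.zeros(px.shape[:2],np.uint8); m[186:213,245:270]=px[186:213,245:270].max(2)<60
    n,l,st,cc=cv2.connectedComponentsWithStats(m); i=1+np.argmax(st[1:,4]); return cc[i],st[i]
A=np.array([.5176,-.0465])
for px in(im0,s["pixels"]):
    c,st=blob(px); zs=np.linspace(.06,.13,1401)
    d=[np.linalg.norm(proj(s,[*A,z])-c) for z in zs]; print(c,st,zs[np.argmin(d)],min(d))
E
```

```text
[257.76767677 204.10606061] [249 194  18  19 198] 0.0879 0.24021098630711646
[258.37142857 201.06285714] [252 190  13  21 175] 0.09675 0.8014422323152604
```

Two separate readings support parking in the notch. The camera gives a rise of about 9 mm, and the TCP height at touchdown gave 9.8 mm. Both fall between the rim (6.5 mm) and the lip (12.5 mm). Next comes pushing the plate with the closed fingers, jaws across the slide.

```bash
python3 go.py .518 .010 .199 -0.0085;python3 go.py .518 .010 .065 -0.0085
```

```text
shift mm [ 36.  -41.5  -1.1] rot [-2.400e-03  8.000e-04 -8.895e-01]
[ 0.51572114 -0.04489621  0.19789027] [-1.34969335e-01 -8.87521791e-03  1.97279516e+00  2.33231801e-05
  1.18013482e+00  7.63060766e-01] [-0.6012305  -0.4648736   0.13200826] [ 0.01438104 -0.02476715 -0.01587749]
shift mm [ 36.2 -41.3 132.9] rot [-2.400e-03  8.000e-04 -8.895e-01]
[ 0.51572114 -0.04489621  0.19789027] [-1.34969335e-01 -8.87521791e-03  1.97279516e+00  2.33231801e-05
  1.18013482e+00  7.63060766e-01] [-0.6012305  -0.4648736   0.13200826] [ 0.01438104 -0.02476715 -0.01587749]
```

```bash
python3 -m crank '9 -10 0 0 0 -0.15 100;18 -20 0 0 0 -0.3 200;27 -30 0 0 0 -0.45 255;36 -41.5 0 0 0 -0.6 255;36 -41.5 0 0 0 -0.75 255;36 -41.5 0 0 0 -0.89 255;36 -41.5 0 0 0 -0.89 255;36 -41.5 0 0 0 -0.89 255;36 -41.5 40 0 0 -0.89 255;36 -41.5 70 0 0 -0.89 255;36 -41.5 70 0 0 -0.89 255;36 -41.5 70 0 0 -0.89 255' 20; python3 go.py .518 .010 .065 -0.0085;python3 - <<'E'
from h import *
crop(cam("scene"),190,120,320,250,5,"pics/s7.png")
E
```

```text
time: 17.08
tool_pos: [0.5197, 0.0098, 0.1303]
tcp_rot: [2.231, 2.211, 0.001]
wrist_force: [-0.8, -0.1, -0.6]
width: 0.007
shift mm [ 0.2 -1.7 65.3] rot [ 0.0012  0.     -0.0003]
[0.519656   0.00977538 0.13026137] [-2.91028788e-02  5.76492693e-02  2.03812671e+00 -2.46344018e-05
  1.04466367e+00 -2.02656941e-02] [-0.76341082 -0.10284359 -0.55173022] [-0.03274451 -0.01167942 -0.05867585]
```

View pics/s7.png

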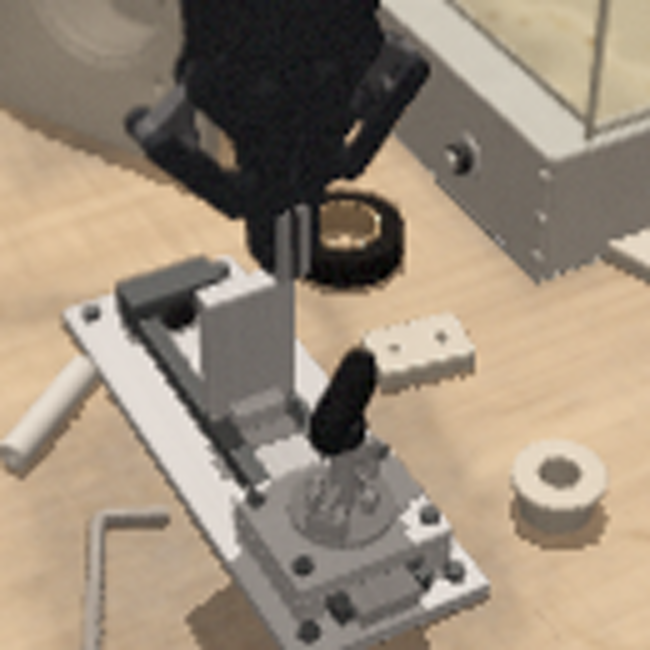

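The closed fingers, with their tip at (290,275), hang between plate and handle. The handle is parked at (345,400).

```bash
python3 -m crank '0 -1 20 0 0 0 255;0 -1 40 0 0 0 255;0 -1 55 0 0 0 255;0 -1 62 0 0 0 255;0 -1 62 0 0 0 255'; python3 -m crank '4 0 0 0 0 0 255;8 0 0 0 0 0 255;12 0 0 0 0 0 255;15 0 0 0 0 0 255;18 0 0 0 0 0 255;18 0 0 0 0 0 255'; python3 - <<'E'
from h import *
crop(cam("scene"),190,120,320,250,5,"pics/s8.png")
E
```

```text
time: 17.75
tool_pos: [0.518, 0.0099, 0.0673]
tcp_rot: [-2.23, -2.212, 0.0]
wrist_force: [0.4, -0.1, 0.9]
width: -0.0
time: 18.5
tool_pos: [0.5181, 0.0281, 0.0673]
tcp_rot: [-2.23, -2.213, 0.0]
wrist_force: [-0.5, -0.1, -0.4]
width: 0.0
```

View pics/s8.png

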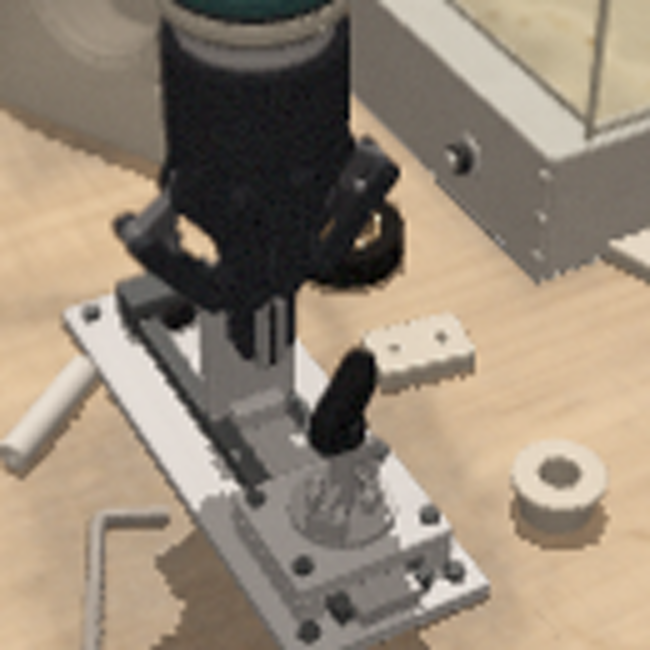

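```bash
python3 -m crank '2 0 0 0 0 0 255;4 0 0 0 0 0 255;6 0 0 0 0 0 255;8 0 0 0 0 0 255'; python3 -m crank '3 0 0 0 0 0 255;6 0 0 0 0 0 255;9 0 0 0 0 0 255;12 0 0 0 0 0 255';python3 - <<'E'
from h import *
crop(cam("scene"),190,120,320,250,5,"pics/s9.png")
E
```

```text
time: 19.05
tool_pos: [0.5181, 0.0359, 0.0673]
tcp_rot: [2.23, 2.212, -0.0]
wrist_force: [-0.8, -2.7, -0.2]
width: 0.001
time: 19.55
tool_pos: [0.5183, 0.0481, 0.0672]
tcp_rot: [2.23, 2.213, -0.0]
wrist_force: [0.3, -2.0, -1.7]
width: -0.002
```

View pics/s9.png

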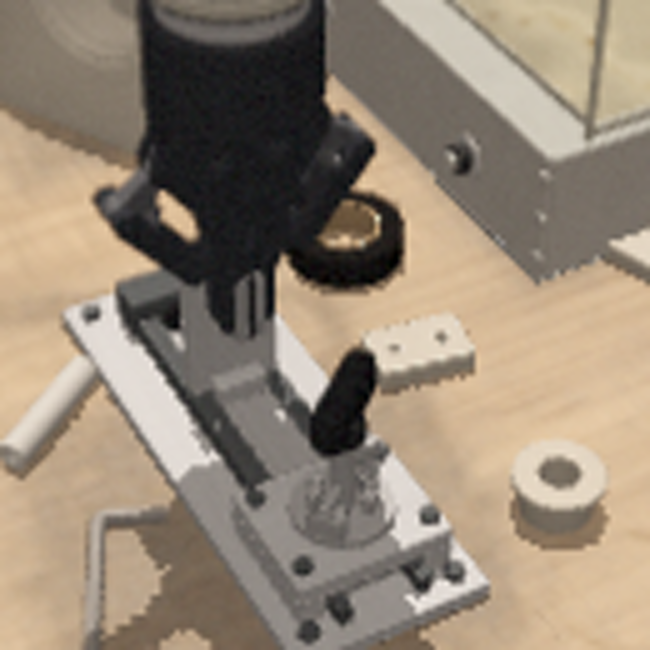

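The plate moves with about 2–3 N, so the lock is off, which also confirms a lift of at least 8 mm. Contact was at TCP y between 0.028 and 0.036, so home should come at 0.088 to 0.096.

```bash
python3 -m crank '3 0 0 0 0 0 255;6 0 0 0 0 0 255;9 0 0 0 0 0 255;12 0 0 0 0 0 255;15 0 0 0 0 0 255;18 0 0 0 0 0 255;21 0 0 0 0 0 255;24 0 0 0 0 0 255;27 0 0 0 0 0 255;30 0 0 0 0 0 255;33 0 0 0 0 0 255;34 0 0 0 0 0 255;35 0 0 0 0 0 255;36 0 0 0 0 0 255'; python3 -m crank '0.5 0 0 0 0 0 255;1 0 0 0 0 0 255;1.5 0 0 0 0 0 255;2 0 0 0 0 0 255;2 0 0 0 0 0 255'
```

```text
time: 21.35
tool_pos: [0.5186, 0.0839, 0.0673]
tcp_rot: [2.23, 2.212, 0.0]
wrist_force: [1.9, -3.9, -1.4]
width: 0.001
time: 21.98
tool_pos: [0.5186, 0.086, 0.0673]
tcp_rot: [2.23, 2.212, 0.0]
wrist_force: [1.3, -2.3, -0.6]
width: -0.002
```

```bash
python3 -m crank '0.5 0 0 0 0 0 255;1 0 0 0 0 0 255;1.5 0 0 0 0 0 255;1.5 0 0 0 0 0 255'; python3 -m crank '0.5 0 0 0 0 0 255;1 0 0 0 0 0 255;1.5 0 0 0 0 0 255;1.5 0 0 0 0 0 255'
```

```text
time: 22.48
tool_pos: [0.5186, 0.0875, 0.0673]
tcp_rot: [2.23, 2.212, 0.0]
wrist_force: [1.9, -2.5, 0.3]
width: 0.002
time: 22.98
tool_pos: [0.5186, 0.0884, 0.0673]
tcp_rot: [2.23, 2.212, -0.001]
wrist_force: [0.9, -4.9, 0.2]
width: -0.001
```

```bash
python3 -m crank '0.3 0 0 0 0 0 255;0.5 0 0 0 0 0 255;0.5 0 0 0 0 0 255'; python3 -m crank '0.3 0 0 0 0 0 255;0.5 0 0 0 0 0 255;0.5 0 0 0 0 0 255';python3 - <<'E'
from h import *
crop(cam("scene"),190,120,320,250,5,"pics/s10.png")
crop(cam("top"),165,145,325,290,5,"pics/t10.png")
E
```

```text
time: 23.35
tool_pos: [0.5186, 0.0884, 0.0673]
tcp_rot: [2.229, 2.212, -0.002]
wrist_force: [1.5, -6.0, 0.7]
width: -0.001
time: 23.72
tool_pos: [0.5186, 0.0884, 0.0674]
tcp_rot: [2.228, 2.212, -0.003]
wrist_force: [2.0, -8.8, 0.7]
width: -0.001
```

View pics/s10.png

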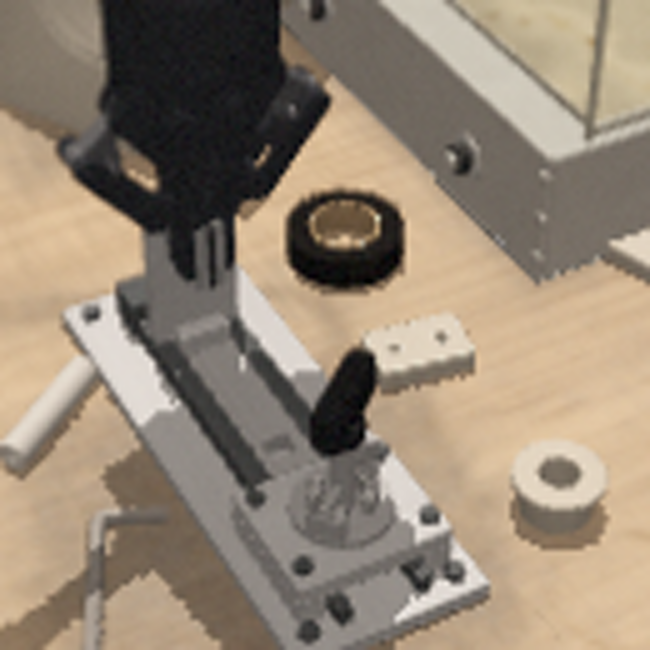

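View pics/t10.png

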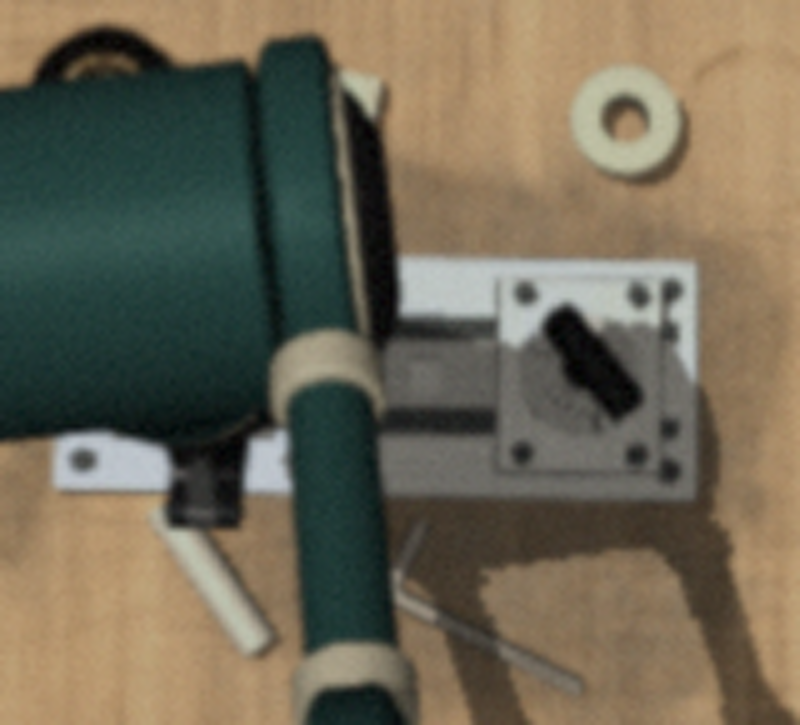

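The push force rose to 8.8 N with no further motion, and the plate stands against the buffer. The top view shows the handle parked diagonally at (592,362). Now I back off, rise, and check.

```bash
python3 -m crank '-3 0 0 0 0 0 255;-8 0 0 0 0 0 255;-15 0 0 0 0 0 255;-20 0 0 0 0 0 255;-20 0 -30 0 0 0 255;-20 0 -70 0 0 0 255;-20 0 -110 0 0 0 255;-20 0 -130 0 0 0 255;-20 0 -150 0 0 0 255;-60 -40 -150 0 0 0 255;-110 -80 -150 0 0 0 255;-165 -110 -150 0 0 0 255;-220 -110 -150 0 0 0 255;-270 -110 -150 0 0 0 255;-300 -110 -150 0 0 0 255;-300 -110 -150 0 0 0 255;-300 -110 -150 0 0 0 255'; python3 - <<'E'
from h import *
crop(cam("scene"),190,150,320,260,6,"pics/s11.png")
crop(cam("top"),165,145,325,290,5,"pics/t11.png")
print(read_state()["q"])
E
```

```text
time: 25.95
tool_pos: [0.4059, -0.2087, 0.217]
tcp_rot: [-2.23, -2.211, -0.001]
wrist_force: [0.7, 0.5, 0.4]
width: 0.0
[-5.28655482e-01 -1.49734057e-01  2.06633807e+00  3.77892198e-04
  1.22542599e+00 -5.21857561e-01]
```

View pics/s11.png

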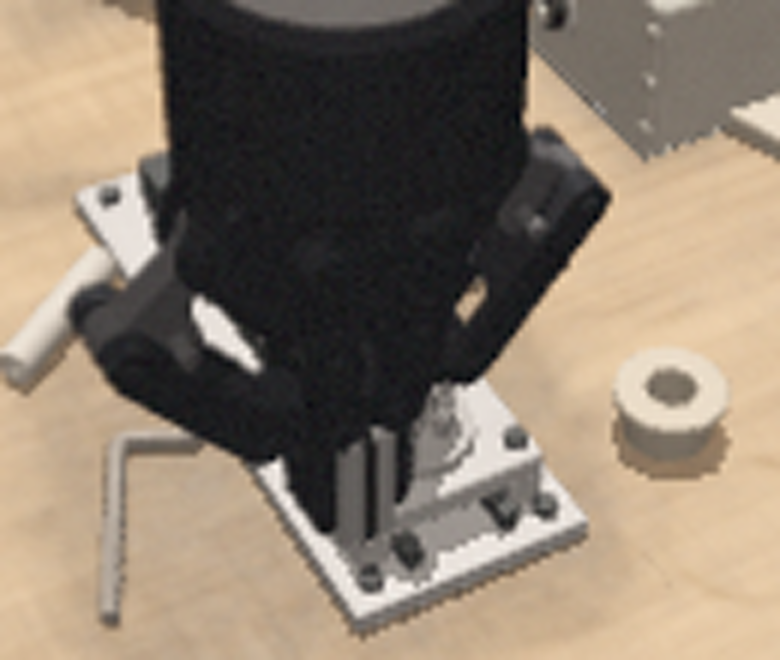

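View pics/t11.png

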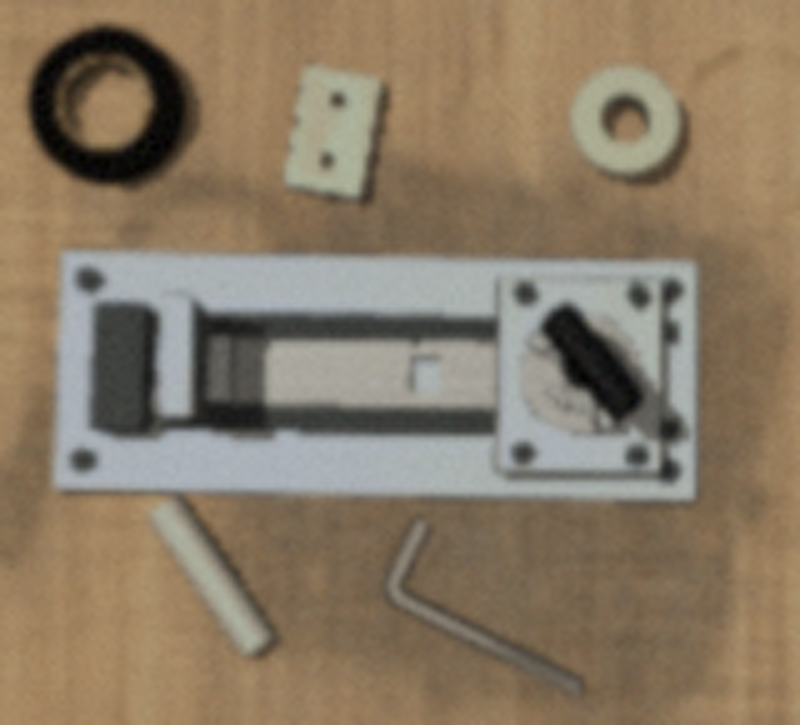

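The top view shows the plate at (177,355) against the buffer, the handle diagonal at (592,362) and all bystanders where they were. I'll measure the plate travel and the handle turn.

```bash
python3 - <<'E'
from h import *
t=cam("top"); f=lambda x,y:((x+.5)/5-.5+165,(y+.5)/5-.5+145)
print("travel",onz(t,f(177,356),.096)-onz(t,f(341,358),.096))
m=(t["pixels"].max(2)<60).astype(np.uint8); k=np.zeros_like(m);k[203:232,268:298]=m[203:232,268:298]
n,l,st,cc=cv2.connectedComponentsWithStats(k);i=1+np.argmax(st[1:,4]);print(cc[i],cv2.minAreaRect(np.argwhere(l==i)[:,::-1].astype(np.float32)))
im0=cv2.imread("pics/top0.png")[:,:,::-1]
d=cv2.GaussianBlur(cv2.absdiff(im0,t["pixels"]).max(2),(5,5),0)
for nme,(x,y) in dict(tape=(186,166),spacer=(232,172),bush=(290,169),tube=(207,260),hex=(262,266)).items(): print(nme,d[y-14:y+14,x-14:x+14].max())
E
```

```text
travel [0.00029464 0.05925797 0.        ]
[283.37681159 217.43478261] ((282.75, 217.75001525878906), (24.748737335205078, 9.899495124816895), 45.0)
tape 9
spacer 9
bush 9
tube 9
hex 8
```

```bash
python3 -c "
from workcell import job
print(job.finish_job())"
```

```text
the job is handed in; nothing more can be done
None
```

The plunger is parked in its rest notch, the stop plate is home on the buffer, and I handed the job in at about 26 s; no verdict is given.

**Plunger:** I lifted it about 15 mm and turned it clockwise until the wrist yaw torque rose to about 0.3 N·m at the wall, with about 0.95 rad of tool turn. I then backed off 0.06 rad, lowered it until it carried its own load, and let go.
- **Lift:** the tool height at touchdown gave about 9.8 mm. The camera gave about 8.9 mm, so the two disagree by roughly 1 mm. Both are inside the 8.5 to 11.2 mm limits, and the plate's lock had released, which needs at least 8 mm.
- **Turn:** the last picture shows the handle well turned, roughly 0.8 to 0.9 rad.
- **Side forces:** these stayed below about 9 N. They came from a grasp slightly off the plunger's centre.

**Stop plate:** I pushed it with the closed fingers at about 3 N until it stopped moving, and the push force rose to 8.8 N. The last picture shows about 59.3 mm of travel; that camera view reads about 1% short, so it is about 59.9 mm.

**Loose things:** none shows any change between the first and last top pictures. At the end the arm was clear, with no contact force at the wrist.

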